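Start the marinating pots: load the pan, wind the timer, flip the sign

ROBOT

A 6-joint arm with a two-finger parallel gripper is mounted at the origin on the work surface. World frame = base frame: x ahead of the robot, y to its left, z up, the work surface at z = 0. Lengths are in m, angles in rad, forces in N, time in s.
With the tool pointing down it reaches from about 0.325 to 0.775 m from the base axis. Payload 5.5 kg.
Tool frame: the origin (TCP) lies between the finger pads; the fingertips stand 8 mm ahead of it and the grasp point (between the pads) lies 11 mm behind it (tcp_to_tips is the distance from the TCP to the fingertips, in m); z points along the fingers, y is the line along which they close (so a half turn about z gives the same grasp; the last joint's range is limited). The gripper opens to 88 mm and grips with 3 to 60 N. Pads are 20 mm wide; open, the fingers measure 115 mm over their backs; the gripper's body (75 mm by 178 mm) begins 61 mm behind the grasp point.
Start: joints at [1.073, 0.091, 1.231, -0, 1.82, -0.057], TCP at [0.256, 0.543, 0.231] pointing down, gripper open.
Joint ranges: [-2.87, 2.87], [-0.86, 2.18], [0.17, 2.46], [-1.51, 4.65], [0.06, 2.69], [-2.65, 2.65]. Speed limits (rad/s): [2.57, 2.57, 3.01, 3.14, 3.14, 3.14].

INTERFACE

Orientations are given as a unit quaternion [w, x, y, z].
In Python, from bench import * gives the robot as it stands. Calls block until the motion is done:
- move_to(position, orientation): joint-space move of the TCP to a pose.
- move_l(position, speed=0.15, orientation=None): straight line of the TCP; orientation=None keeps the orientation; speed is the mean speed in m/s.
- movej(angles): joint-space move.
- gripper_open() and close(): open the fingers fully, or close them until they stop; the grip force is fixed at half the most.
- hold(seconds).
- inverse_kinematics(position, orientation): joint angles nearest the present ones, or None.
- state(): the state.
- get_image(name): name is "scene" or "top"; returns a dict with "frame" (480x640x3 uint8, blue, green, red), "depth" (480x640 float32, m along the optical axis (not along the pixel's ray), 0 where there is no reading), "camera_matrix" (3x3 intrinsics, pixels), "view" (4x4, takes a point from world to camera coordinates). Camera axes: x right, y up, looking along -z (the intrinsics and any distortion apply to the point x, -y, -z); pixel columns grow to the right and rows downward; lengths in m; the calibration is good to about 2 mm. A picture is of the moment at which its call begins.
A pose or a line that the arm cannot do raises IKError and nothing moves.
- job_done(): hands the job in; it is judged then, once.
The state is a dict: "time": time; "joint_pos": joint angles; "dq": joint speeds; "joint_torque": joint torques, N m; "ee_pos": TCP position; "ee_rot": TCP orientation; "ft_force": force on the tool from outside, world axes, zero at the start; "moment": the same for the moment, N m; "finger_gap": finger opening in m; "finger_force": force on a finger pad.
Only numpy, scipy, OpenCV 4.12 (cv2) and the standard library are available. Lean on these libraries where they do the work, as an engineer would, in place of code of your own. Each camera call takes 0.05 s, during which the arm holds its last target. There are 200 camera calls.

TASK

Stand every yellow-lidded pot from the chopping board upright in the sheet pan; once they are all in, wind the timer's brass key clockwise all the way to its stop; and only then flip the pivoted sign half a turn so that its red face, not the green one, looks to the pass side, away from you. At the end all pots must still stand in the pan, the timer be fully wound and the sign be upright; leave everything else where it is.

Things in the scene. Friction and masses are not known exactly. Their poses are not given: they have to be found in the camera images.
- pot1_mid (a point): Lidded steel marinade pot with a yellow lid (small orange dot on top), an upright cylinder 52 mm in diameter and 46 mm tall, 0.1 to 0.25 kg, that starts on the white chopping board; this point is its centre, 23 mm above its underside. None if absent this time.
- pot2_mid (a point): Lidded steel marinade pot with a yellow lid (small orange dot on top), an upright cylinder 52 mm in diameter and 46 mm tall, 0.1 to 0.25 kg, that starts on the white chopping board; this point is its centre, 23 mm above its underside. None if absent this time.
- pot3_mid (a point): Lidded steel marinade pot with a yellow lid (small orange dot on top), an upright cylinder 52 mm in diameter and 46 mm tall, 0.1 to 0.25 kg, that starts on the white chopping board; this point is its centre, 23 mm above its underside. None if absent this time.
- pot4_mid (a point): Lidded steel marinade pot with a yellow lid (small orange dot on top), an upright cylinder 52 mm in diameter and 46 mm tall, 0.1 to 0.25 kg, that starts on the white chopping board; this point is its centre, 23 mm above its underside. None if absent this time.
- jar_mid (a point): Amber glass jar with a blue lid, 48 mm in diameter, 75 mm tall, standing among the pots on the chopping board; not part of the job. The point is its centre.
- board: White chopping board, fixed, 320 (x) x 250 (y) x 12 mm thick; origin at the centre of its underside on the counter, so the pots stand 12 mm above the counter.
- pan_floor (a point): Shallow dark steel sheet pan, fixed to the counter, outside 165 mm (its x) by 260 mm (its y), rim 25 mm above the counter, walls and floor 4 mm thick. The point is the centre of its inner floor (4 mm above the counter). All four pots fit in one row along its y.
- key_grip (a point): Brass winding key on top of the white kitchen timer (fixed box 110 x 110 x 66 mm). An upright flat bar 46 mm long, 10 mm thick, 28 mm tall, turning about a vertical axis; its underside is 12 mm above the box. The point is on the axis near the bar's mid-height (94 mm above the counter); x runs along the bar to the red-tipped wing, z is up.
- key (a joint): Turn of the winding key, rad: 0 unwound (black mark), grows clockwise seen from above, hard stop at 4.2 (fully wound, red wing over the green mark on the timer's top). Starts between 0 and 0.5. A spring resists (up to 0.15 N m with friction), but the key stays where it is let go, so it is wound in several partial turns.
- sign_axle (a point): Status sign stand, fixed: dark steel base 90 x 170 x 12 mm and two posts (158 mm apart, 132 mm tall) carrying a horizontal axle along the stand's y. The point is the middle of the axle, 120 mm above the counter; its x points to the pass side (away from the robot, give or take some yaw), z up. It does not turn with the panel.
- sign (a joint): Turn of the sign panel about its axle, rad. 0: upright, green face to the pass side (the stand's +x), red face to the robot. Grows as the top edge goes over towards the stand's +x and down; at pi it is upright again with red to the pass side. Hard stops at 0 and pi, so it turns over only this way. Friction (0.03 N m) holds it wherever it is left. Starts between 0 and 0.12.
- red_face (a point): Middle of the red face of the sign panel (a white disc on it, as on the green face); it turns with the panel, 5 mm from the axle. The panel is 130 mm wide (along the axle), 110 mm tall and 10 mm thick, balanced, pivoted through its middle: its long edges are 55 mm from the axle.
- sauce: Red sauce bottle, 60 mm in diameter, 170 mm tall; bystander; origin under its centre.
- mug: White mug, 76 mm in diameter, 90 mm tall; bystander; origin under its centre.
- bowl: Steel bowl, 120 mm in diameter, 50 mm tall; bystander; origin under its centre.
- can: Blue-labelled can, 74 mm in diameter, 110 mm tall; bystander; origin under its centre.
- spatula: Spatula lying on the counter; bystander.
- shaker: Glass salt shaker, 44 mm in diameter, 90 mm tall; bystander; origin under its centre.
Things that resemble listed ones, but are neither listed nor needed, are in the scene too. Leave any pink or purple look-alike of the part that bears pot3_mid alone.

How it is judged:
On the way, in this order (a step that is already met when the one before it is completed fails the run):
1. every pot stands upright in the pan, let go (x of pot1_mid in the frame of pan_floor between -0.058 and 0.058 m and y of pot1_mid in the frame of pan_floor between -0.106 and 0.106 m and z of pot1_mid in the frame of pan_floor between 0.015 and 0.031 m and angle between each of pot1_mid, pot2_mid, pot3_mid, pot4_mid's own z axis and vertical below 0.12 rad and contact force between the fingers and pot1 below 0.3 N and linear speed of each of pot1, pot2, pot3, pot4 below 0.03 m/s and x of pot2_mid in the frame of pan_floor between -0.058 and 0.058 m and y of pot2_mid in the frame of pan_floor between -0.106 and 0.106 m and z of pot2_mid in the frame of pan_floor between 0.015 and 0.031 m and contact force between the fingers and pot2 below 0.3 N and x of pot3_mid in the frame of pan_floor between -0.058 and 0.058 m and y of pot3_mid in the frame of pan_floor between -0.106 and 0.106 m and z of pot3_mid in the frame of pan_floor between 0.015 and 0.031 m and contact force between the fingers and pot3 below 0.3 N and x of pot4_mid in the frame of pan_floor between -0.058 and 0.058 m and y of pot4_mid in the frame of pan_floor between -0.106 and 0.106 m and z of pot4_mid in the frame of pan_floor between 0.015 and 0.031 m and contact force between the fingers and pot4 below 0.3 N), for 0.2 s.
2. the timer is fully wound (value of joint key above 3.7 rad), for 0.2 s.
3. the sign is flipped, red face to the pass side (value of joint sign above 2.94159 rad), for 0.2 s.
At the end, for the whole second after the job is handed in: every pot present stands upright (within 0.12 rad) on the floor of the pan within its rim, released and at rest; the key is wound to 3.7 rad or more of 4.2; the sign panel is turned to within 0.2 rad of pi, red face to the pass side, at rest (all of step 1 and value of joint key above 3.7 rad and value of joint sign above 2.94159 rad and velocity of joint sign between -0.1 and 0.1 rad/s and x of red_face in the frame of sign_axle above 0.002 m); the robot touches nothing.
It fails at once if a bystander is moved more than 5 cm or knocked over (distance of any of jar_mid, sauce, mug, bowl, can, spatula, shaker from where it was at the start of the episode above 0.05 m or angle between any of jar_mid, sauce, mug, bowl, can, shaker's own z axis and vertical above 0.6 rad).
Of pot1, pot2, pot3, pot4 only 3 to 4 are there at a start; the rules pass over those that are not, and their reading is None.
At some moment in a run one of pot1, pot2, pot3, pot4 may be knocked a few centimetres aside while the robot is not near it.
It also fails if it takes over 210 s, if anything falls off the work surface, if the arm or the gripper's body presses on something with over 40 N, if the wrist force passes 120 N, or if a joint passes its speed limit or range.

## Working session

There is one attempt and no reset: what is moved stays moved. The work goes in short steps, each a Python script; the robot and the scene stay as the last script left them, time stands still between calls to the robot, and variables do not carry over. Pictures are saved under pics/ and viewed, at most 14 in all, crops included, and the job is handed in when it is done.

```bash
ls; mkdir -p pics; cat > h.py <<'E'
from bench import *
import numpy as np, cv2
def snap(name,fn=None):
    im=get_image(name)
    if fn: cv2.imwrite('pics/'+fn,im['frame'])
    return im
def ray(im,uv):
    K=np.array(im['camera_matrix']);V=np.array(im['view'])
    d=np.linalg.inv(K)@np.array([uv[0],uv[1],1.0]); d=np.array([d[0],-d[1],-d[2]])
    R=V[:3,:3];t=V[:3,3]
    return -R.T@t, R.T@d
def onz(im,uv,z):
    o,d=ray(im,uv); return o+d*(z-o[2])/d[2]
def pt(im,uv):
    o,d=ray(im,uv); return o+d*float(im['depth'][int(uv[1]),int(uv[0])])
E
python3 - <<'E'
from h import *
for n in('top','scene'):
    im=snap(n,n+'0.png'); print(n,[k for k in im],im['camera_matrix'],im['view'])
    np.savez('pics/'+n+'0.npz',**{k:np.array(v) for k,v in im.items()})
print(state())
E
```

```text
pics
top ['frame', 'depth', 'camera_matrix', 'view'] [[495.56832367   0.         315.79327425]
 [  0.         495.56832367 243.32364073]
 [  0.           0.           1.        ]] [[-0.00691267 -0.99997384  0.00212746 -0.02838838]
 [ 0.99114441 -0.00656947  0.13262582 -0.53851672]
 [-0.13260837  0.00302542  0.99116389 -1.29151045]
 [ 0.          0.          0.          1.        ]]
scene ['frame', 'depth', 'camera_matrix', 'view'] [[461.66492934   0.         321.96023844]
 [  0.         461.66492934 234.30493794]
 [  0.           0.           1.        ]] [[ 0.83756771  0.54600608 -0.01891277 -0.41460827]
 [-0.27138462  0.44584698  0.85297764  0.07983371]
 [ 0.47416319 -0.70929389  0.52160468 -1.55933901]
 [ 0.          0.          0.          1.        ]]
{'time': 0.1, 'joint_pos': array([ 1.07328549e+00,  9.17962121e-02,  1.23174101e+00, -2.02912490e-05,
        1.81975297e+00, -5.67251836e-02]), 'dq': array([-0.00077741, -0.0018733 , -0.00359701,  0.00047749, -0.00096186,
       -0.00060579]), 'joint_torque': array([ 3.09953655e-03, -4.47853696e+01, -4.07571423e+01,  6.98991003e-02,
        2.82829092e-02, -1.05032498e-04]), 'ee_pos': array([0.2559016 , 0.5424377 , 0.22962615]), 'ee_rot': array([-2.22750692e-04,  2.18615319e-01,  9.75810751e-01, -8.19077945e-04]), 'ft_force': array([ 0.18219296, -0.76405879, -0.12538945]), 'moment': array([-0.03478813,  0.00022733, -0.03688937]), 'finger_force': 0.0, 'finger_gap': 0.0876112130745313}
```

View pics/top0.png

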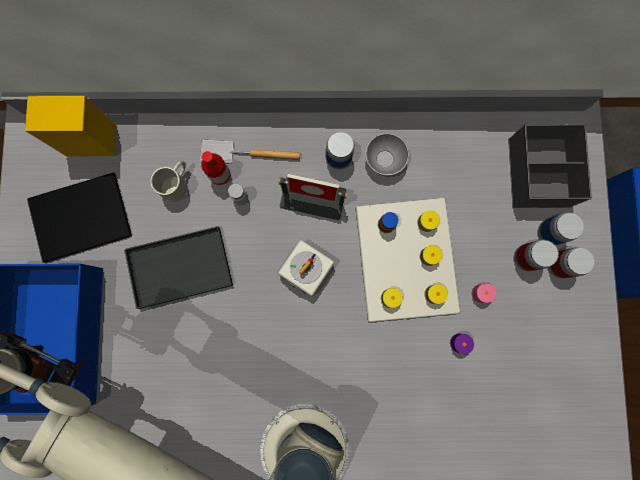

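View pics/scene0.png

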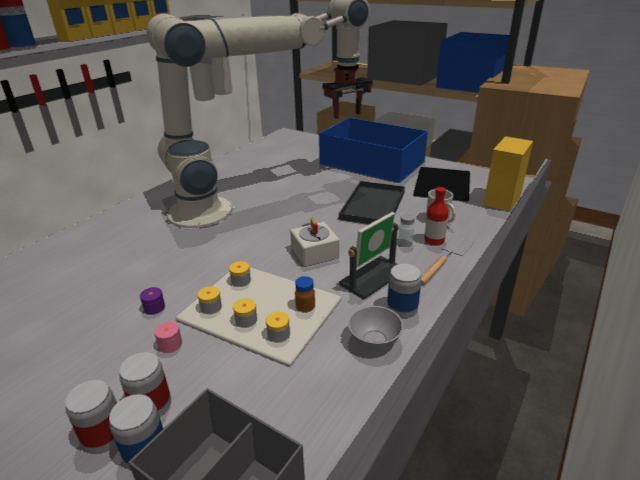

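The top view shows yellow-lidded pots at (430,220), (432,255), (437,293) and (393,298), all on the board. The jar is at (389,222). The pink (486,293) and purple (463,344) look-alikes are off the board, so they stay. There are two pan candidates: (180,268), which seems to have a rim, and the flat black one at (80,217). I'll measure both and confirm in a crop.

```bash
python3 - <<'E'
import numpy as np,cv2
import sys; sys.argv=['x']
from h import ray,onz,pt
T=dict(np.load('pics/top0.npz'));f=T['frame'];S=dict(np.load('pics/scene0.npz'))
a=cv2.resize(f[190:330,350:510],None,fx=2.4,fy=2.4,interpolation=2)
b=cv2.resize(f[160:320,20:350],None,fx=2.4,fy=2.4,interpolation=2)
c=cv2.resize(S['frame'][150:300,270:490],None,fx=1.75,fy=1.75,interpolation=2)
o=np.zeros((a.shape[0]+b.shape[0],800,3),np.uint8);o[:a.shape[0],:a.shape[1]]=a;o[a.shape[0]:,:b.shape[1]]=b;o[:c.shape[0],400:400+c.shape[1]]=c[:,:400];o=cv2.resize(o,(int(800*600/o.shape[0]) if o.shape[0]>600 else 800,min(600,o.shape[0])))
cv2.imwrite('pics/crop1.png',o)
h=cv2.cvtColor(f,cv2.COLOR_BGR2HSV)
m=cv2.inRange(h,(20,120,90),(35,255,255)); m[:, :350]=0
n,l,s,cc=cv2.connectedComponentsWithStats(m)
for i in range(1,n):
    if s[i,4]>50:
        M=(l==i).astype(np.uint8);cn=max(cv2.findContours(M,0,2)[0],key=cv2.contourArea)
        (u,v),r=cv2.minEnclosingCircle(cn); print('yellow',s[i,4],(u,v),r,onz(T,(u,v),.058)[:2], pt(T,(u,v)))
# pan corners
for seed in ((180,268),(80,217)):
    d=T['depth'];P=pt(T,seed);print('pan cand',seed,P)
    mm=(f.max(2)<62).astype(np.uint8);n,l,s,_=cv2.connectedComponentsWithStats(mm);L=l[seed[1],seed[0]]
    r=cv2.minAreaRect(max(cv2.findContours((l==L).astype(np.uint8),0,2)[0],key=cv2.contourArea));bx=cv2.boxPoints(r)
    W=np.array([onz(T,p,.02)[:2] for p in bx]);print(r,W,W.mean(0),np.linalg.norm(np.roll(W,-1,0)-W,axis=1))
    # heights across
    for k in range(4):
        mid=(bx[k]+bx[(k+1)%4])/2; c0=bx.mean(0)
        print([round(float(pt(T,c0+(mid-c0)*t)[2]),3) for t in (.5,.8,.9,.95,1,1.05)])
E
```

```text
yellow 291 (429.3880615234375, 219.9253692626953) 9.833382606506348 [ 0.59595376 -0.33360397] [ 0.5957015  -0.33327407  0.05939649]
yellow 295 (431.8571472167969, 254.5) 9.934833526611328 [ 0.50371364 -0.33665094] [ 0.50382937 -0.3369035   0.05694145]
yellow 306 (437.5, 293.5) 10.12432861328125 [ 0.40165445 -0.3474535 ] [ 0.40153161 -0.3464568   0.06203622]
yellow 307 (392.0069274902344, 297.7165832519531) 10.167226791381836 [ 0.39156855 -0.22885073] [ 0.39153456 -0.22861761  0.05950157]
pan cand (180, 268) [0.47707632 0.3377342  0.00570511]
((319.5, 239.49996948242188), (478.99993896484375, 638.9998779296875), 90.0) [[ 1.25775644  0.87793671]
 [ 1.24757707 -0.97620677]
 [-0.07184349 -0.85272728]
 [-0.05947147  0.77592705]] [ 0.59350464 -0.04376757] [1.85417143 1.32518595 1.62870132 1.32117196]
[-0.004, -0.259, -0.113, -0.046, 0.008, 0.373]Traceback (most recent call last):
  File "<stdin>", line 26, in <module>
  File "h.py", line 15, in pt
    o,d=ray(im,uv); return o+d*float(im['depth'][int(uv[1]),int(uv[0])])
                                     ~~~~~~~~~~~^^^^^^^^^^^^^^^^^^^^^^^
IndexError: index 654 is out of bounds for axis 1 with size 640
```

View pics/crop1.png

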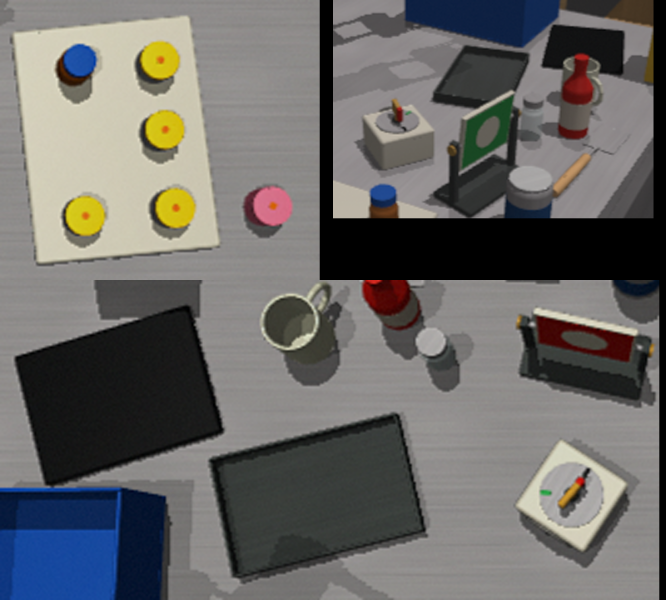

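The crop confirms that all four board pots have orange dots. The pan is the rimmed one with crop corners (210,459), (400,414), (425,533) and (236,577); the black one is a flat mat. The timer key's wing is near the black mark, with the green mark on the left. Next I'll locate the pan, key and sign.

```bash
python3 - <<'E'
import numpy as np,cv2
from h import ray,onz,pt
T=dict(np.load('pics/top0.npz'));f=T['frame'];S=dict(np.load('pics/scene0.npz'))
W=np.array([onz(T,p,.025)[:2] for p in [(125,249.5),(220,227),(232.5,286.5),(138,308.5)]])
print('pan',W.tolist(),W.mean(0),np.linalg.norm(np.roll(W,-1,0)-W,axis=1))
d=(W[0]+W[3]-W[1]-W[2]);print('pan y dir yaw',np.degrees(np.arctan2(d[1],d[0])))
def comps(im,lo,hi,box,amin,lab):
    h=cv2.cvtColor(im['frame'],cv2.COLOR_BGR2HSV);m=cv2.inRange(h,lo,hi);k=np.zeros_like(m);x0,y0,x1,y1=box;k[y0:y1,x0:x1]=1;m*=k
    n,l,s,c=cv2.connectedComponentsWithStats(m)
    out=[(s[i,4],c[i],l==i) for i in range(1,n) if s[i,4]>=amin]
    for a,cc,_ in out: print(lab,a,cc.round(1),pt(im,cc).round(3))
    return out
for nm,im,kb,sb in(('top',T,(285,245,330,295),(270,165,355,215)),('scene',S,(295,210,335,245),(340,205,405,300))):
    print(nm)
    comps(im,(10,110,60),(28,255,255),kb,3,'key brass');comps(im,(0,150,80),(8,255,255),kb,3,'key red');comps(im,(45,100,60),(80,255,255),kb,2,'green mark')
    comps(im,(10,100,60),(28,255,255),sb,3,'knob');comps(im,(0,130,50),(8,255,255),sb,20,'red face');comps(im,(50,100,50),(80,255,255),sb,20,'green face')
h=cv2.cvtColor(f,cv2.COLOR_BGR2HSV);
m=((f.min(2)>135)&(h[...,1]<60)).astype(np.uint8);k=np.zeros_like(m);k[240:298,276:336]=1
dm=(T['depth']>0);P=np.array([[pt(T,(u,v)) for u in range(274,340)] for v in range(238,302)])
q=P.reshape(-1,3);q=q[(abs(q[:,2]-.066)<.006)];r=cv2.minAreaRect(q[:,:2].astype(np.float32)*1000);print('timer top',r,len(q))
q=P.reshape(-1,3);q=q[q[:,2]>.09];print('key top pts',len(q),q.mean(0));r=cv2.minAreaRect(q[:,:2].astype(np.float32)*1000);print(r)
P=np.array([[pt(T,(u,v)) for u in range(270,356)] for v in range(165,222)]).reshape(-1,3)
q=P[P[:,2]>.166];print('panel top edge',cv2.minAreaRect(q[:,:2].astype(np.float32)*1000),q.mean(0),len(q))
cv2.imwrite('pics/c2.png',np.hstack([cv2.resize(f[240:300,270:340],(400,343),interpolation=2),cv2.resize(f[165:225,275:355],(400,343),interpolation=2)]))
E
```

```text
pan [[0.5263900214582201, 0.4820417538508651], [0.5861482713991, 0.22736973606944286], [0.4249958020934944, 0.19101473558715926], [0.368509105947802, 0.4406433211077868]] [0.4765108  0.33526739] [0.26158915 0.16520231 0.25593979 0.1632183 ]
pan y dir yaw 102.98036462543708
top
key brass 58 [304.4 267.3] [ 0.468 -0.003  0.106]
key red 13 [310.1 260.3] [ 0.486 -0.017  0.104]
green mark 11 [292.9 265.8] [0.475 0.028 0.069]
knob 10 [279.2 180.1] [0.688 0.06  0.13 ]
knob 10 [345.6 194.1] [ 0.652 -0.108  0.125]
red face 463 [312.  189.1] [ 0.665 -0.023  0.127]
scene
key brass 38 [312.4 223.3] [ 0.477 -0.016  0.102]
key red 20 [315.4 227.6] [ 0.491 -0.023  0.096]
green mark 2 [321.5 227. ] [0.476 0.03  0.067]
knob 3 [397.3 226.7] [0.698 0.051 0.125]
knob 34 [351.4 252.6] [ 0.657 -0.115  0.124]
green face 661 [375.  239.5] [ 0.676 -0.031  0.123]
timer top ((470.79840087890625, -3.8952484130859375), (109.2800064086914, 112.97440338134766), 56.35969161987305) 1573
key top pts 90 [ 0.45459002 -0.00839146  0.29881565]
((425.2278747558594, -7.784551620483398), (127.70680236816406, 34.278499603271484), 2.7958850860595703)
panel top edge ((538.4073486328125, -52.00520324707031), (335.3631591796875, 117.92906188964844), 11.61821174621582) [ 0.6528788  -0.0256688   0.24824494] 283
```

View pics/c2.png

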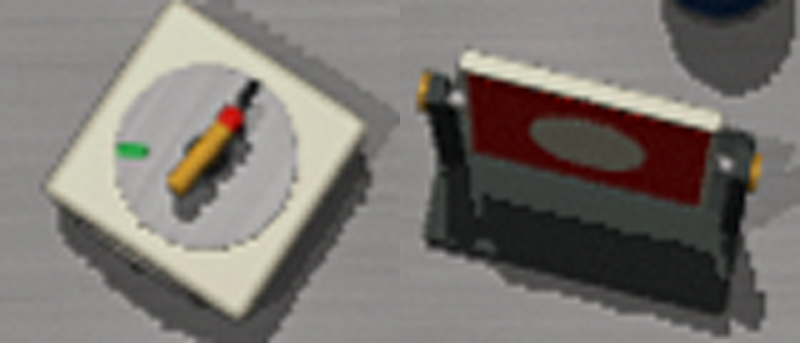

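Everything is consistent: the pan measures 0.26 x 0.165, the timer top sits at (0.471,-0.004) and the sign axle is near (0.67,-0.026). Next I'll move the pots, starting with one.

```bash
cat >> h.py <<'E'
from scipy.spatial.transform import Rotation as Rn
def quat(z,y):
    z=np.array(z,float);z/=np.linalg.norm(z);y=np.array(y,float);y-=z*(y@z);y/=np.linalg.norm(y)
    q=Rn.from_matrix(np.column_stack([np.cross(y,z),y,z])).as_quat();return np.array([q[3],*q[:3]])
def down(phi):return quat([0,0,-1],[np.cos(phi),np.sin(phi),0])
def best(p,phi):
    # of the two equal grasps, the one with the last joint nearer its middle
    c=[(abs(j[5]),k) for k in (0,1) if (j:=inverse_kinematics(np.array(p),down(phi+k*np.pi))) is not None]
    return down(phi+min(c)[1]*np.pi)
def pots(im):
    h=cv2.cvtColor(im['frame'],cv2.COLOR_BGR2HSV);m=cv2.inRange(h,(20,120,60),(35,255,255));out=[]
    for c in cv2.findContours(m,0,2)[0]:
        (u,v),r=cv2.minEnclosingCircle(c)
        if cv2.contourArea(c)>150 and r<14:
            p=onz(im,(u,v),.058)
            if p[0]<.72: out.append(p[:2].round(4))
    return out
PAN=np.array([.4765,.3353]);PY=np.radians(103.);py=np.array([np.cos(PY),np.sin(PY)])
H=.22
def pick_place(p,s):
    q=best([*p,.03],np.radians(80)); gripper_open()
    move_to([*p,.13],q); move_l([*p,.029],.15); close()
    g=state()['finger_gap']; print('gap',g,'force',state()['finger_force'])
    move_l([*p,H],.3)
    if not .045<state()['finger_gap']<.06: print('BAD GRASP');return False
    t=PAN+py*s; q=best([*t,.03],PY-np.pi/2)
    move_to([*t,.15],q); move_l([*t,.0225],.12); gripper_open(); move_l([*t,.15],.3)
    return True
E
python3 - <<'E'
from h import *
im=get_image('top'); P=pots(im); print(P)
T=dict(np.load('pics/top0.npz'));S=dict(np.load('pics/scene0.npz'))
for a,b in(((279.2,180.1),(397.3,226.7)),((345.6,194.1),(351.4,252.6))):
    o1,d1=ray(T,a);o2,d2=ray(S,b);st=np.linalg.lstsq(np.column_stack([d1,-d2]),o2-o1,rcond=None)[0]
    print('knob',onz(T,a,.12).round(4),(o1+d1*st[0]).round(4),(o2+d2*st[1]).round(4))
print('key mid',onz(T,(306.2,266),.106),onz(T,(311,259),.106),onz(T,(301,273),.106))
p=min(P,key=lambda a:a[1]+a[0]*-.0 if True else 0)
print('pick',p,pick_place(p,-.09)); print(state()['time'],state()['ee_pos'])
print(pots(snap('top','top1.png')))
E
```

```text
[array([ 0.3916, -0.2289]), array([ 0.4011, -0.3457]), array([ 0.5037, -0.3362]), array([ 0.5961, -0.3336])]
knob [0.6904 0.0604 0.12  ] [0.6911 0.0606 0.1173] [0.6935 0.0621 0.118 ]
knob [ 0.6528 -0.1084  0.12  ] [ 0.6529 -0.1085  0.1192] [ 0.653  -0.1084  0.1192]
key mid [ 0.4714342  -0.00724392  0.106     ] [ 0.4890773  -0.01944069  0.106     ] [0.45386479 0.00591275 0.106     ]
gap 0.051493974561678486 force 30.00028520822525
pick [ 0.4011 -0.3457] True
10.475 [0.49703061 0.24774069 0.15084797]
[array([ 0.3916, -0.2289]), array([0.497 , 0.2443]), array([ 0.5037, -0.3362]), array([ 0.5958, -0.3335])]
```

The first pot is in, and a cycle takes about 10 s. Now the rest, re-detecting before each pick.

```bash
python3 - <<'E'
from h import *
for s in(-.03,.03,.09):
    P=[p for p in pots(get_image('top')) if p[1]<0]; print(P)
    if not P: break
    print('pick',P[0],pick_place(P[0],s))
t=state()['ee_pos']; move_l([t[0]-.02,t[1]-.12,.25],.3)
im=snap('top','top2.png');print(pots(im),state()['time'])
c=PAN
for p in pots(im):
    o=np.array(p)-PAN;print('pan xy',np.array([o@[py[1],-py[0]],o@py]).round(3))
f=im['frame'];s=get_image('scene')['frame']
cv2.imwrite('pics/c3.png',np.hstack([f[200:400,80:480],s[100:300,240:640]]))
E
```

```text
[array([ 0.3916, -0.2289]), array([ 0.5037, -0.3366]), array([ 0.5958, -0.3335])]
gap 0.05169795027456022 force 30.000128746032715
pick [ 0.3916 -0.2289] True
[array([ 0.5037, -0.3366]), array([ 0.5958, -0.3335])]
gap 0.05176963626410837 force 30.000204741954803
pick [ 0.5037 -0.3366] True
[array([ 0.5961, -0.3336])]
gap 0.051812460943189184 force 30.000234246253967
pick [ 0.5961 -0.3336] True
[] 40.1667
```

View pics/c3.png

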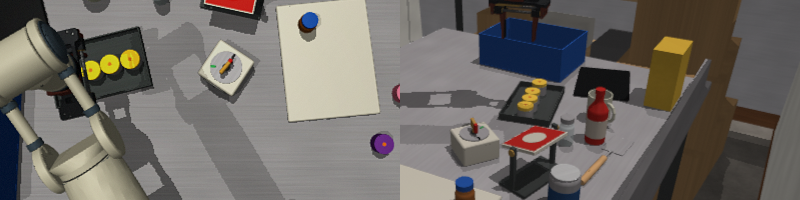

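The pan now holds the pots; three are visible at about (93–131,61–70) and the arm hides the fourth. The sign panel is now roughly horizontal with red up, so something brushed it in passing. It's still well below 2.94 rad, so the order of steps isn't affected. I'll move clear to above the key, check the pan, then wind.

```bash
python3 - <<'E'
from h import *
K=np.array([.4712,-.0055]);a=np.radians(-37)
e=state()['ee_pos'];move_l([e[0],e[1],.26],.3)
q=None
for k in(0,1):
    j=inverse_kinematics(np.array([*K,.086]),down(a+np.pi/2+k*np.pi));print(k,None if j is None else np.round(j,3))
    if j is not None and (q is None or j[5]<jb[5]): q=down(a+np.pi/2+k*np.pi);jb=j
j2=inverse_kinematics(np.array([*K,.086]),down(a+np.pi/2-.3));print('cw .3:',np.round(j2,3))
move_to([*K,.26],q); hold(.3)
im=snap('top');P=pots(im);print(P,state()['time'])
for p in P:
    o=np.array(p)-PAN;print('pan xy',np.array([o@[py[1],-py[0]],o@py]).round(3))
f=im['frame'];s=get_image('scene')['frame']
cv2.imwrite('pics/c4.png',np.hstack([cv2.resize(f[200:330,100:360],(520,260)),s[170:430,340:620]]))
print(state()['joint_pos'])
E
```

```text
0 [-0.084 -0.242  1.804 -0.     1.58  -1.009]
1 [-0.084 -0.242  1.804 -0.     1.58   2.133]
cw .3: [-0.084 -0.242  1.804 -0.     1.58  -0.709]
[array([0.4564, 0.4218])] 42.025
pan xy [-0.     0.089]
[-8.30431921e-02 -2.45918755e-01  1.49844944e+00  1.85014163e-05
  1.88912929e+00 -1.00873853e+00]
```

View pics/c4.png

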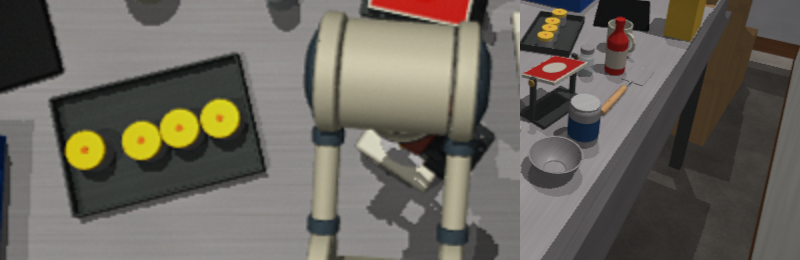

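All four pots stand in the pan at crop (85,150), (141,140), (180,128) and (220,118), well inside its walls. One has been shifted against its neighbour, which is fine. Now I'll wind the key.

```bash
python3 - <<'E'
from h import *
K=np.array([.4712,-.0055]);e=state();q=e['ee_rot']
move_l([*K,.086],.12);print(state()['ee_pos'],state()['ft_force'].round(1))
def turn(to,n):
    j=np.array(state()['joint_pos']);
    for v in np.linspace(j[5],to,n+1)[1:]:
        j[5]=v;movej(j)
    s=state();print('j6',s['joint_pos'][5],'gap',s['finger_gap'],'Mz',s['moment'].round(2),'F',s['ft_force'].round(1),s['time'])
close();print('gap',state()['finger_gap'],state()['ft_force'].round(1))
turn(.6,2);turn(2.2,2)
gripper_open();turn(2.2-np.pi,1);close()
turn(-.9416+.5,1);turn(-.9416+.80,1);turn(-.9416+.97,1)
gripper_open();move_l([*K,.26],.2)
t=state()['ee_pos'];move_to([.40,-.20,.28],down(np.radians(90)))
im=snap('top');print(pots(im),state()['time'])
f=im['frame'];s=get_image('scene')['frame']
cv2.imwrite('pics/c5.png',np.hstack([cv2.resize(f[160:300,265:355],(360,560),interpolation=2),cv2.resize(s[180:300,285:405],(430,430),interpolation=2)[:].copy() if 0 else cv2.resize(s[180:320,285:395],(440,560),interpolation=2)]))
E
```

```text
[ 0.47170614 -0.00555247  0.08691906] [-0.2 -0.1  0.3]
gap 0.00969311167188079 [0.9 1.6 0.8]
j6 0.5999329993674156 gap 0.010122763943590525 Mz [ 0.22 -1.24 -0.09] F [ 8.4  2.  -4.2] 46.4333
j6 2.197745893675403 gap 0.009693978437632459 Mz [-1.01 -0.26 -0.02] F [ 2.7 -6.1 -1.5] 48.0
j6 -0.941252479041636 gap 0.08800646522780935 Mz [ 0.01  0.01 -0.  ] F [ 0.1  0.7 -0.4] 51.9083
j6 -0.44459185273524365 gap 0.009909404932282704 Mz [-0.33  0.31 -0.01] F [-1.2 -1.2  1.1] 53.6333
j6 -0.14675404484488042 gap 0.00965842047495153 Mz [-0.23  0.24 -0.08] F [-0.9 -2.   0.2] 54.025
j6 0.021310279749476767 gap 0.009923531683688586 Mz [-0.33  0.26  0.49] F [-0.7 -1.3 -0.6] 54.3083
[array([0.4564, 0.4218])] 58.475
```

View pics/c5.png

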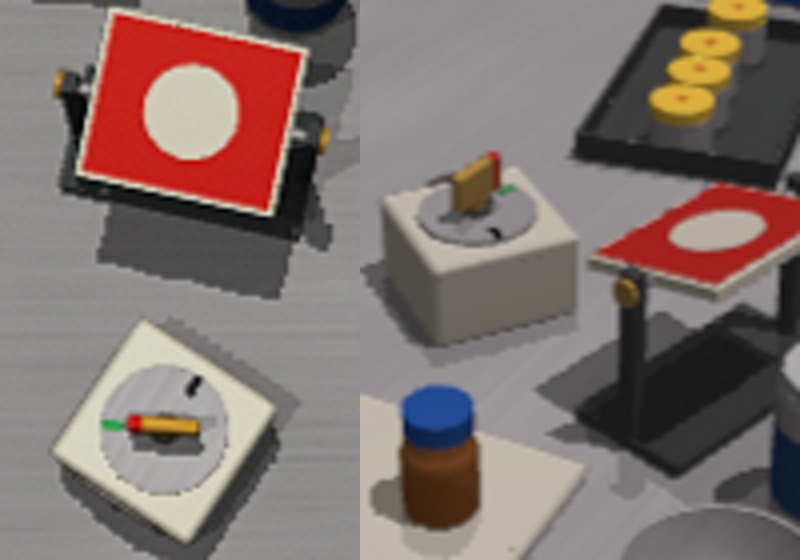

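The red wing is over the green mark and the stop moment was felt, so the key is fully wound. The panel is near horizontal with red up. I'll press its far half down from above with tilted closed fingers, then sweep it back to the stop.

```bash
cat > flip.py <<'E'
from h import *
A=np.array([.6725,-.0236,.12]);yw=np.radians(-12.8);X=np.array([np.cos(yw),np.sin(yw),0]);Y=np.array([-np.sin(yw),np.cos(yw),0]);Z=np.array([0,0,1.])
def pose(x,z,t,y=.01):
    u=np.sin(t)*X+np.cos(t)*Z
    qs=[quat(-u,Y),quat(-u,-Y)]
    return A+x*X+y*Y+z*Z+.008*u,qs
E
python3 - <<'E'
from flip import *
print('panel corners z', )
im=get_image('top');h=cv2.cvtColor(im['frame'],cv2.COLOR_BGR2HSV);m=cv2.inRange(h,(0,150,60),(8,255,255));m[:160]=0;m[225:]=0;m[:,:265]=0;m[:,355:]=0
v,u=np.nonzero(m);Q=np.array([pt(im,(a,b)) for a,b in zip(u,v)])-A;xs=Q@X;print('slope dz/dx',np.polyfit(xs,Q[:,2],1),'x range',xs.min(),xs.max(),'y range',(Q@Y).min(),(Q@Y).max())
for t in(30,25,20,15):
    for k in(0,1):
        r=[inverse_kinematics(p,qs[k]) for p,qs in (pose(x,z,np.radians(t)) for x,z in((.04,.1),(.04,.02),(.04,-.035),(.01,-.04)))]
        print(t,k,[None if j is None else (j[[3,4,5]].round(2)) for j in r])
E
```

```text
panel corners z
slope dz/dx [-0.95779802  0.0064236 ] x range -0.3015256846391452 0.04641063137588497 y range -0.07303558728162167 0.05915438805944276
30 0 [None, None, array([ 0.08,  2.33, -1.42]), array([ 0.08,  2.24, -1.42])]
30 1 [None, None, array([0.08, 2.33, 1.73]), array([0.08, 2.24, 1.72])]
25 0 [None, array([ 0.07,  2.31, -1.42]), array([ 0.06,  2.2 , -1.43]), array([ 0.06,  2.13, -1.43])]
25 1 [None, array([0.07, 2.31, 1.72]), array([0.06, 2.2 , 1.72]), array([0.06, 2.13, 1.72])]
20 0 [array([ 0.06,  2.36, -1.41]), array([ 0.05,  2.18, -1.43]), array([ 0.05,  2.08, -1.43]), array([ 0.05,  2.02, -1.43])]
20 1 [array([0.06, 2.36, 1.73]), array([0.05, 2.18, 1.72]), array([0.05, 2.08, 1.71]), array([0.05, 2.02, 1.71])]
15 0 [array([ 0.04,  2.22, -1.42]), array([ 0.04,  2.06, -1.43]), array([ 0.04,  1.96, -1.43]), array([ 0.04,  1.92, -1.43])]
15 1 [array([0.04, 2.22, 1.72]), array([0.04, 2.06, 1.71]), array([0.04, 1.96, 1.71]), array([0.04, 1.92, 1.71])]
```

```bash
python3 - <<'E'
from flip import *
t=np.radians(20);close()
p,qs=pose(.04,.10,t);move_to(p,qs[0]);F0=state()['ft_force'].copy()
def go(x,z,sp=.06):
    p,_=pose(x,z,t);move_l(p,sp);f=(state()['ft_force']-F0);print((x,z),'F along X,Z',round(f@X,1),round(f[2],1));return np.linalg.norm(f)
for x,z in((.04,.03),(.04,.015),(.04,0),(.04,-.015),(.04,-.032),(.034,-.032),(.028,-.032),(.022,-.032),(.018,-.032),(.015,-.032),(.0125,-.032),(.0105,-.032)):
    if go(x,z)>12: break
hold(.3);print((state()['ft_force']-F0).round(1),state()['time'])
s=get_image('scene')['frame'];cv2.imwrite('pics/c6.png',cv2.resize(s[160:320,300:480],(720,580)))
E
```

```text
(0.04, 0.03) F along X,Z 0.6 -1.5
(0.04, 0.015) F along X,Z -0.3 -0.7
(0.04, 0) F along X,Z 0.7 -0.9
(0.04, -0.015) F along X,Z -0.4 -0.7
(0.04, -0.032) F along X,Z 0.2 -0.2
(0.034, -0.032) F along X,Z 1.4 -1.3
(0.028, -0.032) F along X,Z 0.1 -0.3
(0.022, -0.032) F along X,Z -0.5 0.3
(0.018, -0.032) F along X,Z 1.0 -1.0
(0.015, -0.032) F along X,Z 0.9 -1.4
(0.0125, -0.032) F along X,Z 4.3 -2.9
(0.0105, -0.032) F along X,Z 11.6 -3.6
[11.2 -2.6 -3.5] 66.3
```

View pics/c6.png

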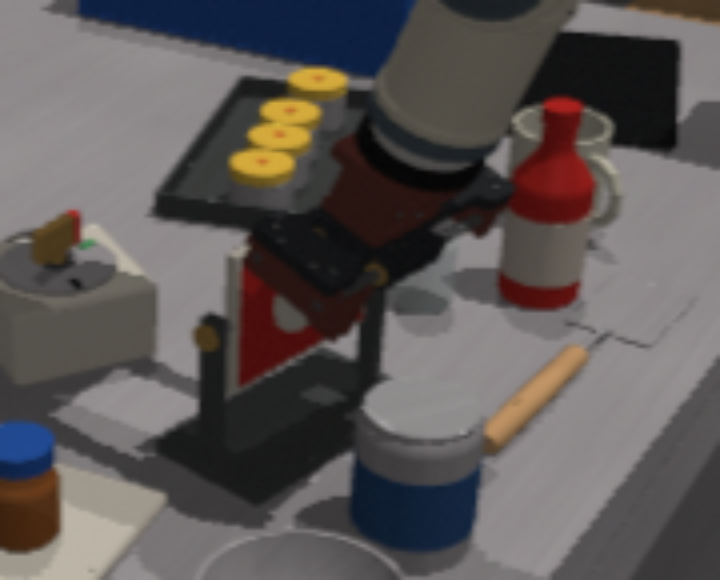

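The panel is vertical with its red face to the pass side, pressed against the stop at 11 N. I'll retreat and verify.

```bash
python3 - <<'E'
from flip import *
t=np.radians(20)
move_l(pose(.04,-.028,t)[0],.06);move_l(pose(.04,.10,t)[0],.15)
move_l(pose(-.10,.14,t)[0],.2);move_to([.40,-.22,.3],down(np.radians(90)));hold(.5)
im=get_image('top');print(state()['time'])
f=im['frame'];s=get_image('scene')['frame']
cv2.imwrite('pics/c7.png',np.hstack([cv2.resize(f[140:320,100:380],(420,270),interpolation=2),cv2.resize(s[160:320,290:480],(380,270))]))
E
```

```text
70.6583
```

View pics/c7.png

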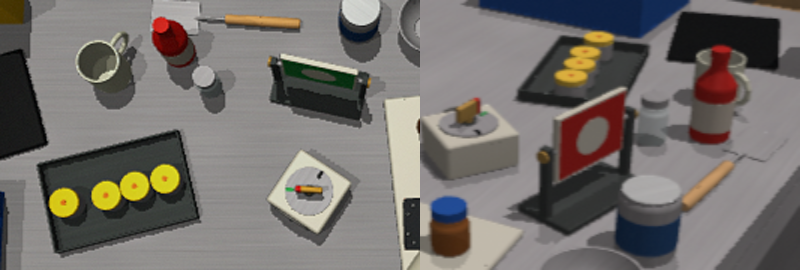

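The views show four pots upright in the pan, the red wing on the green mark, and the sign upright with red to the pass side and green to the robot. The bystanders look untouched.

```bash
python3 -c "
from bench import *
print(job_done())"
```

```text
the job is handed in; nothing more can be done
None
```

I handed the job in at about 71 s (no verdict came back): all four pots stand in the pan, the key is wound to its stop, and the sign is upright with red to the pass side, though something on a pot run bumped the panel to about half-way before I finished flipping it.

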